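# Close the sprung split mould and hold it shut

### The job

Pick up the loose upper half of the split mould by its black grip rib, line it up with the lower half (big bore over the thick dowel, small bore over the thin one) and lower it onto the dowels. Press it down against the sprung brass knock-out pad until you feel the two faces meet, without ramming it, and finish there still gripping the rib and pushing it shut with a steady 15 newtons or so; the pad opens the mould again if you let go. Leave the jar, dish, spanner and hammer beside the work where they are.

Things in the scene. Friction and masses are not known exactly. Their poses are not given: they have to be found in the camera images.
- lower_half: Lower mould half, bolted down: dark steel base 150 x 84 x 10 mm (x, y, z) under an aluminium block 110 x 70 mm whose top, the parting face, lies 30 mm above the bench. Origin: centre of the underside, on the bench; x runs from the thick dowel to the thin one, z up. Red dot on the face at the -x, +y corner, beside the thick dowel.
- big_dowel (a point): Foot of the thick steel dowel, on the parting face of the lower half, 40 mm from its centre toward -x. The dowel is 12 mm thick and stands 18 mm above the face; its upper 8 mm taper to a 5 mm wide nose.
- small_dowel (a point): Foot of the thin steel dowel, on the parting face, 40 mm from the centre toward +x: 8 mm thick, 18 mm tall, its upper 8 mm taper to a 3 mm wide nose.
- knockout_pad (a joint): Travel in m of the sprung round brass pad (27 mm wide) in the middle of the lower half's face: 0 = up, standing 6 mm above the face; 0.006 = pressed flush with the face (mould shut). It pushes up with 7 N at 0 and 10 N at 0.006, more than the weight of the upper half, so the mould stays 6 mm open unless it is pressed.
- upper_half: Loose upper mould half, lying face down: aluminium plate 110 x 70 x 20 mm (x, y, z), 0.3 to 0.55 kg, two bores through it, black grip rib on top. Origin: centre of its underside (the parting face); x runs from the big bore to the small one. Red dot on top at the -x, +y corner, beside the big bore. Shut, its x, y and yaw are those of lower_half and its underside is 30 mm above the bench.
- grip_rib (a point): Point in the upper half's black grip rib on its centre line, 42 mm above the underside, a good height to grip. The rib is 36 mm long (along the plate's x), 22 mm wide (along its y: grip it across this) and reaches from 20 to 58 mm above the underside; the plate's top is 22 mm below this point. Axes as upper_half.
- big_bore (a point): Centre of the big bore (14 mm wide, through) at the underside of the upper half, 40 mm from the plate's centre toward -x.
- small_bore (a point): Centre of the small bore (10 mm wide, through) at the underside of the upper half, 40 mm from the plate's centre toward +x.
- flux_jar: Bystander: white screw-top jar with a blue label, 38 mm wide, 61 mm tall, origin under its centre. Leave it.
- findings_dish: Bystander: small turned dish with a few rings, 68 mm wide, 19 mm tall, origin under its centre. Leave it.
- spanner_2: Bystander: flat steel spanner 139 x 35 x 6 mm lying between the two work places, length along its own y, origin under its centre. Leave it.
- chasing_hammer: Bystander: small hammer lying flat, 214 x 53 x 27 mm, length along its own y, origin under its centre. Leave it.
Not all that is in view belongs to the job. What is shaped like the upper_half but purple is not meant.

How it is judged:
By the outcome, as a careful person would: the job done as asked, in the order asked, and still so for the second after the job is handed in, while the arm keeps its last pose, push and grip.
It also fails if it takes over 45 s, if anything falls off the work surface, if the arm or the gripper's body presses on something with over 40 N, if the wrist force passes 120 N, or if a joint passes its speed limit or range.

### The arm

A 6-joint arm with a two-finger parallel gripper is mounted at the origin on a cart in front of the work surface, level with it; the furniture and walls round the work are solid. World frame = base frame: x ahead of the robot, y to its left, z up, the work surface at z = 0. Lengths are in m, angles in rad, forces in N, time in s.
With the tool pointing down it reaches from about 0.25 to 0.775 m from the base axis. Payload 4 kg.
Tool frame: the origin (TCP) lies at the very end of the fingers, on their centre line; the grasp point (between the pads) lies 19 mm behind it; z points along the fingers, y is the line along which they close (so a half turn about z gives the same grasp; the last joint's range is limited). The gripper opens to 94 mm and grips with 3 to 60 N. Pads are 16 mm wide; open, the fingers measure 119 mm over their backs; the gripper's body (75 mm by 177 mm) begins 78 mm behind the grasp point.
Start: joints at [-1.25, 0.087, 1.371, -0, 1.684, -0.103], TCP at [0.226, -0.501, 0.206] pointing down, gripper open.
Joint ranges: [-3.1, 3.1], [-0.76, 2.03], [0.27, 2.55], [-1.08, 4.22], [0.17, 2.65], [-2.57, 2.57]. Speed limits (rad/s): [2.79, 2.79, 3.14, 3.14, 3.14, 3.14].

### API

Orientations are given as [roll, pitch, yaw] about the fixed x, y, z axes, in that order (R = Rz(yaw) Ry(pitch) Rx(roll)).
In Python, from bench import robot, vision gives the robot as it stands.
- The arm moves only by the shell command python3 -m crank 'ROWS'. ROWS is JSON, a list of rows, each a list of 3 entries, a list of its own where there are three numbers: the closure, from 0 (fully open) to 1 (shut), then the shift along the tool's x, y, z in m, then the turn, a rotation vector about the tool's x, y, z in degrees. A call has 1 to 8 rows; each row shifts and turns the commanded pose from where the row before left it, along the tool's axes as they then stand; what a row does not reach is not made up. A row lasts 1/10 s, in which the tool goes at most 50 mm and 8.59 degrees, less where a joint would pass 70% of its speed; a pose out of reach is approached as far as the arm can. A call with a gripper value outside its range is refused whole. The fingers move at their own pace and stop on an object; the grip force is fixed at half the most. Time passes only in rows, so rows that do not move let the fingers close. It gives the time, the measured TCP pose, the force, the opening and the grip force at its end, in the units of the state.
- robot.get_obs(): the state, without advancing time (a new reading comes with each control period).
- vision.snapshot(name): name is "scene" or "top" or "wrist"; returns a dict with "color" (480x640x3 uint8, red, green, blue), "z_map" (480x640 float32, m along the optical axis (not along the pixel's ray), 0 where there is no reading), "fx", "fy", "cx", "cy" (pixels), "R" (3x3) and "t" (3): a world point X has camera coordinates R X + t. Camera axes: x right, y down, z forward; pixel columns grow to the right and rows downward; lengths in m; the calibration is good to about 2 mm. A picture is of the moment at which its call begins.
- robot.close_job(): hands the job in; it is judged then, once.
The state is a dict: "time": time; "joint_positions": joint angles; "qvel": joint speeds; "joint_torque": joint torques, N m; "tool_pos": TCP position; "ee_rot": TCP orientation; "wrist_force": force on the tool from outside, world axes, zero at the start; "wrist_torque": the same for the moment, N m; "width": finger opening in m; "finger_force": force on a finger pad.
Only numpy, scipy, OpenCV 4.12 (cv2) and the standard library are available. Lean on these libraries where they do the work, as an engineer would, in place of code of your own. Each camera call takes 0.05 s, during which the arm holds its last target. There are 200 camera calls.

## Working session

There is one attempt and no reset: what is moved stays moved. The work goes in short steps, Python scripts to look and compute and a shell command to move; the robot and the scene stay as the last step left them, time stands still between calls to the robot, and variables do not carry over. Pictures are saved under pics/ and viewed, at most 10 in all, crops included, and the job is handed in when it is done.

```bash
mkdir -p pics; ls; cat > h.py <<'E'
import numpy as np,cv2
from bench import robot,vision
def save(n,f,crop=None,s=1):
    d=vision.snapshot(n);im=d["color"][...,::-1]
    np.savez(f"pics/{f}.npz",**{k:np.array(v) for k,v in d.items()})
    cv2.imwrite(f"pics/{f}.png",im);return d
def load(f): return dict(np.load(f"pics/{f}.npz"))
def ray(d,u,v):
    r=np.array([(u-d["cx"])/d["fx"],(v-d["cy"])/d["fy"],1.]);R=np.array(d["R"]);return -R.T@np.array(d["t"]),R.T@r
def onz(d,u,v,z):
    c,r=ray(d,u,v);return c+r*(z-c[2])/r[2]
def depth(d,u,v):
    c,r=ray(d,u,v);return c+r*d["z_map"][int(round(v)),int(round(u))]
E
python3 - <<'E'
from h import *
a=save("scene","s0");b=save("top","t0")
cv2.imwrite("pics/st.png",np.vstack([cv2.resize(a["color"],(400,300)),cv2.resize(b["color"],(400,300))])[...,::-1])
o=robot.get_obs();print(o)
for d in(a,b):print(d["fx"],d["R"],d["t"])
E
```

```text
pics
{'time': 0.1, 'joint_positions': array([-1.25010887e+00,  8.78877535e-02,  1.37206494e+00, -2.54310525e-05,
        1.68360343e+00, -1.03065549e-01]), 'qvel': array([ 0.00174318,  0.0002871 , -0.00252442,  0.00039585,  0.00074427,
        0.00213684]), 'joint_torque': array([ 2.98977095e-03, -3.41254306e+01, -3.03301048e+01,  7.21321022e-02,
        3.05171055e-02, -9.96008430e-05]), 'tool_pos': array([ 0.22600299, -0.50088971,  0.20443695]), 'ee_rot': array([-3.13963701e+00, -1.76866359e-04,  4.23749996e-01]), 'wrist_force': array([ 0.51524665,  0.51074289, -0.32283747]), 'wrist_torque': array([-0.00713015,  0.01175047,  0.03668802]), 'finger_force': 0.0, 'width': 0.09418275562048796}
578.9762049821499 [[ 0.83655629 -0.54783925  0.00676183]
 [-0.28946604 -0.45242896 -0.84351493]
 [ 0.46516983  0.70369041 -0.53706316]] [-0.49030198  0.1757957   1.25141655]
439.8535790093982 [[ 0.01533405 -0.9997286  -0.0175383 ]
 [-0.99346137 -0.01324859 -0.11339744]
 [ 0.11313431  0.01916246 -0.9933949 ]] [-0.07155994  0.5499233   0.87968751]
```

View pics/t0.png

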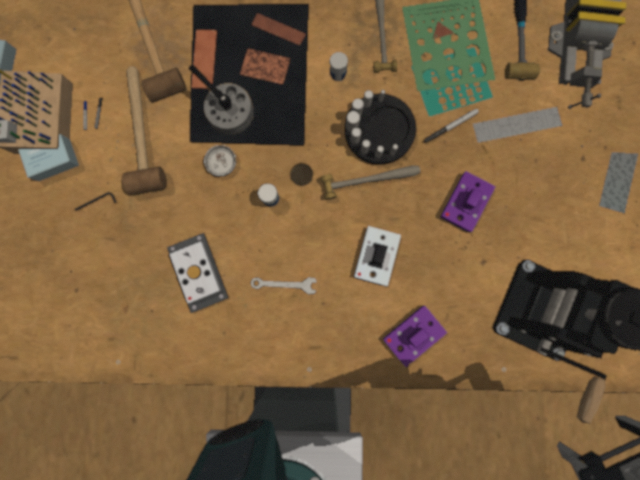

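View pics/s0.png

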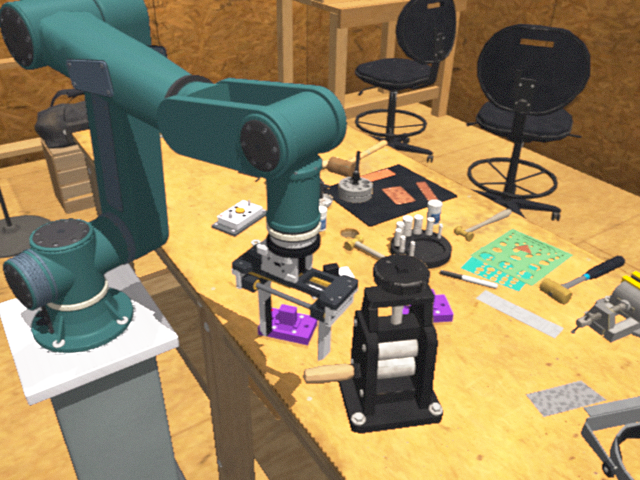

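The top view shows the loose aluminium half with a black rib at (378,256). The lower half with its brass pad is at (198,272), and the spanner lies between them at (284,286). There are three candidates shaped like the upper half: (378,256), which is aluminium, and (467,201) and (414,334), which are purple. The aluminium one fits the description. I'll confirm it with an enlarged crop.

```bash
python3 - <<'E'
from h import *
d=load("t0");im=d["color"][...,::-1]
A=cv2.resize(im[220:300,340:420],(400,400),interpolation=3);B=cv2.resize(im[230:310,158:238],(400,400),interpolation=3)
cv2.imwrite("pics/c0.png",np.hstack([A,B]))
for n,u,v,z in[("plate top",378,256,.058),("plate",362,272,.02),("low",198,272,.036),("lowface",188,262,.03),("decoy",414,334,.02)]:
    print(n,depth(d,u,v),onz(d,u,v,z))
E
```

```text
plate top [ 0.51312688 -0.18483028  0.05684982] [ 0.51304145 -0.18469442  0.058     ]
plate [ 0.4822487  -0.15624451  0.01827892] [ 0.48218422 -0.15610345  0.02      ]
low [0.47657559 0.17998955 0.03840383] [0.47665246 0.1806896  0.036     ]
lowface [0.49711822 0.20389476 0.03091768] [0.49716818 0.20418406 0.03      ]
decoy [ 0.3613682  -0.25515012  0.05592339] [ 0.35783193 -0.26226232  0.02      ]
```

View pics/c0.png

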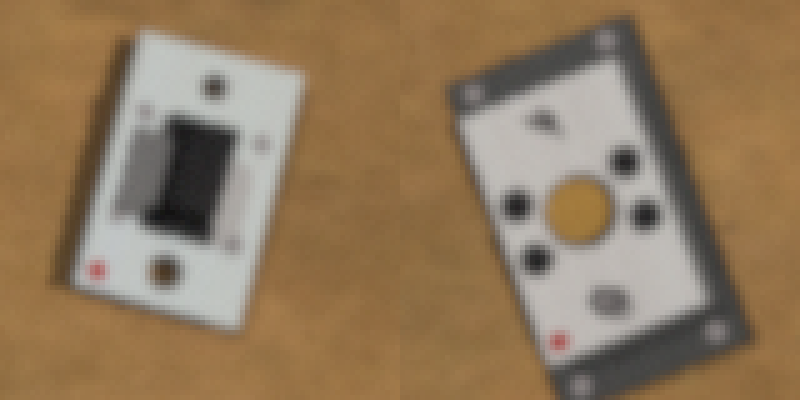

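The crop confirms the target. It is an aluminium plate with a black rib, the red dot is at lower left beside the big bore at crop (163,270), and the small bore is at (213,85). In the lower half crop the pad is at (580,210), the thick dowel at (610,300), the thin one at (543,120) and the red dot at (558,340). I'll move +y first, away from the press.

```bash
python3 -m crank '[[0,[0.019,-0.041,0],[0,0,0]],[0,[0.019,-0.041,0],[0,0,0]],[0,[0.019,-0.041,0],[0,0,0]],[0,[0.019,-0.041,0],[0,0,0]],[0,[0.019,-0.041,0],[0,0,0]],[0,[0.019,-0.041,0],[0,0,0]],[0,[0.019,-0.041,0],[0,0,0]],[0,[0,0,0],[0,0,8]]]'; python3 -m crank '[[0,[0,0,0],[0,0,8]],[0,[0,0,0],[0,0,8]],[0,[0,0,0],[0,0,8]],[0,[0,0,0],[0,0,6]]]'
```

```text
time: 0.9
tool_pos: [0.2293, -0.1813, 0.2056]
ee_rot: [3.141, -0.002, 0.286]
wrist_force: [0.7, -0.2, 1.1]
width: 0.0939
finger_force: 0.0
time: 1.3
tool_pos: [0.2292, -0.1847, 0.2051]
ee_rot: [-3.141, 0.001, -0.244]
wrist_force: [0.1, -0.0, -0.8]
width: 0.0944
finger_force: 0.0
```

```bash
python3 -m crank '[[0,[0.04,-0.01,0],[0,0,0]],[0,[0.04,-0.01,0],[0,0,0]],[0,[0.04,-0.01,0],[0,0,0]],[0,[0.04,-0.01,0],[0,0,0]],[0,[0.04,-0.01,0],[0,0,0]],[0,[0.03,-0.01,0],[0,0,0]],[0,[0,0,0],[0,0,0]],[0,[0,0,0],[0,0,0]]]'; python3 - <<'E'
from h import *
d=save("wrist","w1");o=robot.get_obs();print(o["tool_pos"],o["ee_rot"],o["wrist_force"]);R=d["R"];print(R,-np.array(R).T@d["t"],d["fx"])
np.save("pics/w1o.npy",np.r_[o["tool_pos"],o["ee_rot"]])
E
```

```text
time: 2.1
tool_pos: [0.4668, -0.181, 0.2044]
ee_rot: [-3.141, 0.003, -0.239]
wrist_force: [0.3, 0.1, -0.3]
width: 0.094
finger_force: 0.0
[ 0.46634546 -0.1811847   0.20493224] [ 3.14153898e+00  1.65530781e-03 -2.39321805e-01] [ 0.48295046 -0.53294715 -0.51963114]
[[-2.37196711e-01 -9.71461640e-01  4.90935661e-05]
 [-9.35864480e-01  2.28518693e-01  2.68210517e-01]
 [-2.60567448e-01  6.35727075e-02 -9.63360325e-01]] [ 0.54214894 -0.19980768  0.38327326] 428.5364178310302
```

View pics/w1.png

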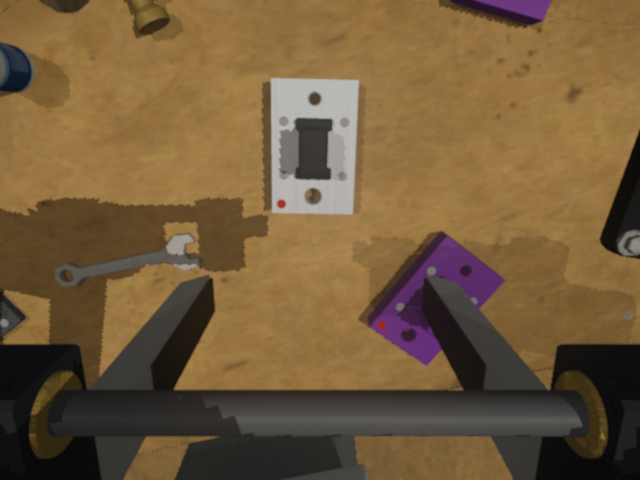

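The wrist view shows the target plate at (315,147), with bores at (315,99) and (314,196), the rib at (314,149) and the red dot at (281,204). The spanner is to the left and the purple decoy at (435,300). Next I'll measure it by mask and minAreaRect, taking height from two views.

```bash
cat >> h.py <<'E'
def tri(d1,p1,d2,p2):
    c1,r1=ray(d1,*p1);c2,r2=ray(d2,*p2)
    s=np.linalg.lstsq(np.c_[r1,-r2],c2-c1,rcond=None)[0];a=c1+s[0]*r1;b=c2+s[1]*r2
    return (a+b)/2,np.linalg.norm(a-b)
def cents(d,box,thr,lo=8,hi=3000):  # dark blobs
    x0,y0,x1,y1=box;g=cv2.cvtColor(d["color"],7)[y0:y1,x0:x1]
    n,l,s,c=cv2.connectedComponentsWithStats((g<thr).astype(np.uint8))
    return [(c[i]+[x0,y0],s[i]) for i in range(1,n) if lo<s[i,4]<hi]
def plate(d,box,z,vmin=130,smax=45):
    x0,y0,x1,y1=box;h=cv2.cvtColor(d["color"],cv2.COLOR_RGB2HSV)[y0:y1,x0:x1]
    m=((h[...,1]<smax)&(h[...,2]>vmin)).astype(np.uint8)
    cs=cv2.findContours(m,0,1)[0];k=max(cs,key=cv2.contourArea)[:,0]+[x0,y0]
    P=np.array([onz(d,u,v,z)[:2] for u,v in cv2.convexHull(k.astype(np.float32))[:,0]],np.float32)
    c,wh,a=cv2.minAreaRect(P*1000);return np.array(c)/1000,wh,a,cv2.minAreaRect(k.astype(np.float32))
E
python3 - <<'E'
from h import *
w=load("w1");t=load("t0")
print(plate(w,(260,65,370,225),.02));print(plate(t,(345,220,408,295),.02))
for d,b in((w,(272,80,356,212)),(t,(355,225,400,285))):
    for th in(60,110):
        for c,s in cents(d,b,th): print(th,c,s,onz(d,*c,.02)[:2],onz(d,*c,.058)[:2])
E
```

```text
(array([ 0.51730237, -0.1896463 ]), (70.56278991699219, 110.0838394165039), 75.03515625, ((313.0947265625, 145.83169555664062), (87.20475006103516, 134.62432861328125), 1.3019527196884155))
(array([ 0.51676166, -0.18797679]), (71.69947052001953, 111.31385803222656), 75.09683990478516, ((377.4307556152344, 255.7538604736328), (34.73149871826172, 53.325130462646484), 15.255118370056152))
60 [312.81105169 148.70231729] [  24   40   35   59 1683] [ 0.51728596 -0.18938493] [ 0.51988674 -0.19047519]
110 [314.30275229  98.37614679] [ 37  13  12  12 109] [ 0.55581563 -0.20016491] [ 0.55438603 -0.20012754]
110 [312.2899647  148.45184065] [  22   38   38   62 1983] [ 0.51758808 -0.18901245] [ 0.52015726 -0.19014168]
110 [283.95238095 171.19047619] [ 9 90  7  4 21] [ 0.50493764 -0.16120667] [ 0.50883011 -0.16524451]
110 [313.61038961 196.05844156] [ 35 109  14  15 154] [ 0.47833732 -0.18045013] [ 0.4850123  -0.18247501]
110 [280.97674419 203.41860465] [  6 120   7   8  43] [ 0.47877366 -0.15157097] [ 0.485403   -0.15661675]
60 [377.77056277 255.44155844] [ 14  19  17  23 231] [ 0.51702077 -0.18870686] [ 0.51415021 -0.18423835]
110 [359.39572193 245.60427807] [  0   2  12  44 187] [ 0.53704947 -0.15046148] [ 0.5333471  -0.14758132]
110 [375.9038961  255.17402597] [  9  18  23  25 385] [ 0.51752393 -0.1848336 ] [ 0.51463247 -0.18052594]
110 [397.52380952 256.66666667] [41 27  4 10 21] [ 0.51504558 -0.22964343] [ 0.51225705 -0.22347478]
110 [394.4375 267.1875] [38 38  4 10 16] [ 0.49311879 -0.22315638] [ 0.4912409  -0.21725715]
110 [372.80952381 273.85714286] [16 47  5  5 21] [ 0.47867692 -0.17845755] [ 0.47739881 -0.17441469]
110 [359.92307692 279.61538462] [ 0 53 11  4 13] [ 0.46640761 -0.15187772] [ 0.46563905 -0.14893875]
```

```bash
python3 - <<'E'
from h import *
w=load("w1");t=load("t0")
print(tri(w,(313.6,196.06),t,(372.8,273.86)),tri(w,(313.1,145.83),t,(377.43,255.75)),tri(w,(281,203.4),t,(359.5,274)))
print("rib depth",depth(w,313,149),depth(w,300,90))
x0,y0,x1,y1=285,105,340,190
o=np.load("pics/w1o.npy");print(o)
T=np.array([.5172,-.190]);y=o[5];d=T-o[:2];print("tool dx,dy",d[0]*np.cos(y)+d[1]*np.sin(y),d[0]*np.sin(y)-d[1]*np.cos(y),"turn",np.degrees(y)+14.7)
E
```

```text
(array([ 0.4782527 , -0.17954037,  0.01637084]), np.float64(0.0017906951534071593)) (array([ 0.518056  , -0.18994438,  0.00110045]), np.float64(0.0007598231096986862)) (array([ 0.47813299, -0.15117422,  0.01651231]), np.float64(0.00012120478660154233))
rib depth [ 0.51972875 -0.19059563  0.05926375] [ 0.5647004  -0.19056062  0.02128928]
[ 4.66345457e-01 -1.81184696e-01  2.04932235e-01  3.14153898e+00
  1.65530781e-03 -2.39321805e-01]
tool dx,dy 0.051494748893971626 -0.003490695955346835 turn 0.9878706065780865
```

```bash
python3 -m crank '[[0,[0.026,-0.0018,0],[0,0,1]],[0,[0.026,-0.0018,0],[0,0,0]],[0,[0,0,0.03],[0,0,0]],[0,[0,0,0.03],[0,0,0]],[0,[0,0,0.03],[0,0,0]],[0,[0,0,0.03],[0,0,0]],[0,[0,0,0],[0,0,0]],[0,[0,0,0],[0,0,0]]]'; python3 -m crank '[[0,[0,0,0.02],[0,0,0]],[0,[0,0,0.02],[0,0,0]],[0,[0,0,0.012],[0,0,0]],[0,[0,0,0.008],[0,0,0]],[0,[0,0,0],[0,0,0]],[0,[0,0,0],[0,0,0]]]'
```

```text
time: 2.95
tool_pos: [0.5175, -0.1909, 0.0862]
ee_rot: [3.141, 0.0, -0.258]
wrist_force: [-0.2, -0.1, 1.2]
width: 0.094
finger_force: 0.0
time: 3.55
tool_pos: [0.519, -0.191, 0.0266]
ee_rot: [3.141, -0.002, -0.257]
wrist_force: [-0.1, 0.2, -0.6]
width: 0.0938
finger_force: 0.0
```

```bash
python3 -m crank '[[0.6,[0,0,0],[0,0,0]],[0.6,[0,0,0],[0,0,0]],[0.6,[0,0,0],[0,0,0]],[0.7,[0,0,0],[0,0,0]],[0.75,[0,0,0],[0,0,0]],[0.8,[0,0,0],[0,0,0]],[1,[0,0,0],[0,0,0]],[1,[0,0,0],[0,0,0]]]'; python3 -m crank '[[1,[0,0,0],[0,0,0]],[1,[0,0,0],[0,0,0]],[1,[0,0,0],[0,0,0]],[1,[0,0,0],[0,0,0]]]'
```

```text
time: 4.35
tool_pos: [0.5183, -0.1906, 0.0254]
ee_rot: [3.142, 0.0, -0.257]
wrist_force: [-0.5, -0.3, -0.3]
width: 0.0336
finger_force: 0.0
time: 4.75
tool_pos: [0.5184, -0.1902, 0.0255]
ee_rot: [-3.141, 0.0, -0.257]
wrist_force: [1.0, 3.2, 1.1]
width: 0.0218
finger_force: 30.0
```

```bash
python3 -m crank '[[1,[0,0,-0.01],[0,0,0]],[1,[0,0,-0.02],[0,0,0]],[1,[0,0,-0.025],[0,0,0]],[1,[0,0,-0.025],[0,0,0]],[1,[0,0,-0.025],[0,0,0]],[1,[0,0,-0.015],[0,0,0]],[1,[0,0,0],[0,0,0]],[1,[0,0,0],[0,0,0]]]'; python3 -m crank '[[1,[-0.01,-0.011,0],[0,0,0]],[1,[-0.02,-0.023,0],[0,0,0]],[1,[-0.02,-0.023,0],[0,0,0]],[1,[-0.02,-0.023,0],[0,0,0]],[1,[-0.02,-0.023,0],[0,0,0]],[1,[-0.02,-0.023,0],[0,0,0]],[1,[-0.02,-0.023,0],[0,0,0]],[1,[-0.02,-0.023,0],[0,0,0]]]'; python3 -m crank '[[1,[-0.02,-0.023,0],[0,0,0]],[1,[-0.02,-0.023,0],[0,0,0]],[1,[-0.02,-0.023,0],[0,0,0]],[1,[-0.02,-0.023,0],[0,0,-4]],[1,[-0.01,-0.01,0],[0,0,-7]],[1,[0,0,0],[0,0,-7]],[1,[0,0,0],[0,0,-7]],[1,[0,0,0],[0,0,-7]]]'; python3 -m crank '[[1,[0,0,0],[0,0,-3]],[1,[0,0,0],[0,0,0]],[1,[0,0,0],[0,0,0]],[1,[0,0,0],[0,0,0]]]'; python3 - <<'E'
from h import *
save("wrist","w2");o=robot.get_obs();np.save("pics/w2o.npy",np.r_[o["tool_pos"],o["ee_rot"]]);print(np.load("pics/w2o.npy"))
E
```

```text
time: 5.55
tool_pos: [0.5177, -0.1905, 0.1444]
ee_rot: [3.142, 0.002, -0.257]
wrist_force: [-1.8, -0.1, -6.0]
width: 0.0218
finger_force: 30.0
time: 6.35
tool_pos: [0.4144, 0.0156, 0.1436]
ee_rot: [3.141, 0.004, -0.257]
wrist_force: [-0.7, 0.2, -5.3]
width: 0.0218
finger_force: 30.0
time: 7.15
tool_pos: [0.3529, 0.1352, 0.1437]
ee_rot: [-3.141, 0.004, 0.308]
wrist_force: [0.4, -0.3, -5.0]
width: 0.0219
finger_force: 30.0
time: 7.55
tool_pos: [0.3544, 0.1349, 0.1449]
ee_rot: [-3.141, 0.001, 0.353]
wrist_force: [0.6, -0.1, -5.6]
width: 0.0219
finger_force: 30.0
[ 3.54569813e-01  1.34841742e-01  1.45030651e-01 -3.14152092e+00
  8.06306272e-04  3.53395556e-01]
```

View pics/w2.png

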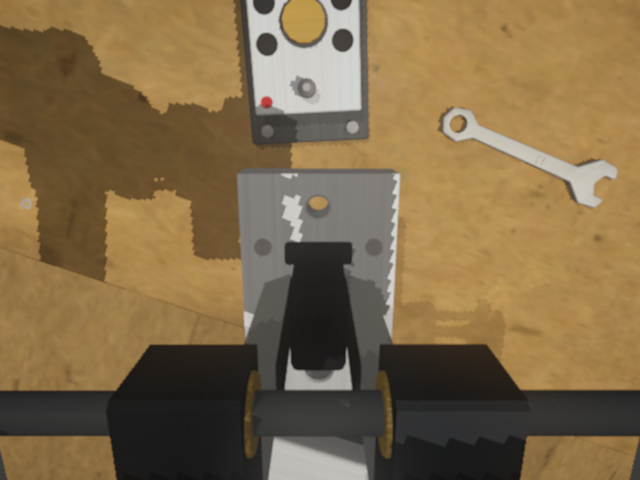

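The wrist view shows the held plate with its small bore at (318,203). The lower half is only partly in view, with the pad at (303,18), the thick dowel nose at (307,88) and the red dot at (266,102). I'll back off 70 mm to see all of it.

```bash
python3 -m crank '[[1,[-0.02,0,0],[0,0,0]],[1,[-0.025,0,0],[0,0,0]],[1,[-0.025,0,0],[0,0,0]],[1,[0,0,0],[0,0,0]],[1,[0,0,0],[0,0,0]],[1,[0,0,0],[0,0,0]]]'; python3 - <<'E'
from h import *
save("wrist","w3");o=robot.get_obs();np.save("pics/w3o.npy",np.r_[o["tool_pos"],o["ee_rot"]]);print(np.load("pics/w3o.npy"))
E
```

```text
time: 8.2
tool_pos: [0.29, 0.1107, 0.1457]
ee_rot: [3.141, -0.001, 0.354]
wrist_force: [0.3, -0.2, -4.3]
width: 0.0213
finger_force: 30.0
[ 2.89920854e-01  1.10755275e-01  1.45584825e-01  3.14152644e+00
 -3.72662421e-04  3.53847050e-01]
```

View pics/w3.png

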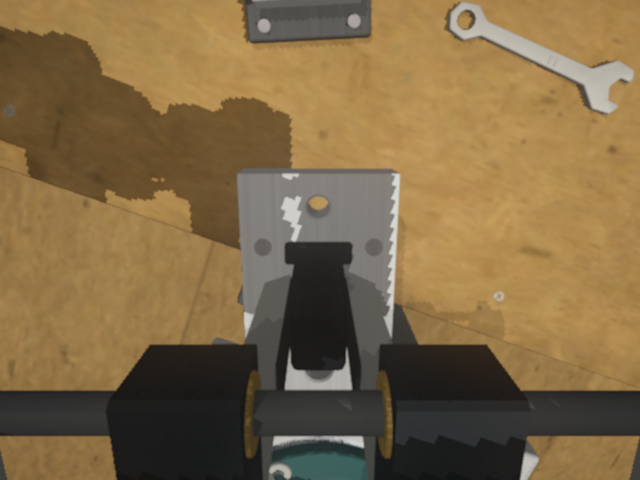

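That was the wrong direction: the camera sits ahead of the tool. I'll go forward 103 mm and up 40 mm.

```bash
python3 -m crank '[[1,[0.02,0,-0.01],[0,0,0]],[1,[0.03,0,-0.01],[0,0,0]],[1,[0.03,0,-0.01],[0,0,0]],[1,[0.023,0,-0.01],[0,0,0]],[1,[0,0,0],[0,0,0]],[1,[0,0,0],[0,0,0]],[1,[0,0,0],[0,0,0]]]'; python3 - <<'E'
from h import *
d=save("wrist","w4");o=robot.get_obs();np.save("pics/w4o.npy",np.r_[o["tool_pos"],o["ee_rot"]]);print(np.load("pics/w4o.npy"))
cv2.imwrite("pics/w4c.png",cv2.resize(d["color"][0:240,200:440,::-1],(600,600),interpolation=3))
E
```

```text
time: 8.95
tool_pos: [0.3852, 0.1461, 0.1846]
ee_rot: [-3.141, 0.002, 0.354]
wrist_force: [-0.0, -0.7, -5.0]
width: 0.0216
finger_force: 30.0
[ 3.85144905e-01  1.46078217e-01  1.84696865e-01 -3.14147606e+00
  1.79153057e-03  3.53909931e-01]
```

View pics/w4c.png

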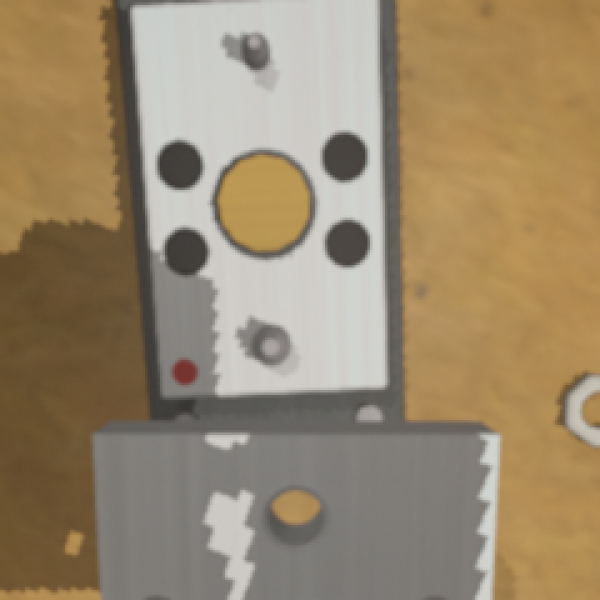

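The enlarged view shows the full lower face. The crop has the vents at (180,165), (345,157), (186,252) and (347,244), the pad at (264,203), the thin dowel nose at (254,43), the thick one at (271,346) and the held small bore at (296,516). I'll measure both halves in this one image so that calibration errors cancel.

```bash
python3 - <<'E'
from h import *
w=load("w4");o=np.load("pics/w4o.npy");t=load("t0")
V=[c for c,s in cents(w,(252,45,352,112),85,60,900) if abs(s[2]-s[3])<6]
P=np.array([onz(w,*c,.03)[:2] for c in V]);print("vents",np.round(V,1).tolist(),P.round(4).tolist(),P.mean(0))
h=cv2.cvtColor(w["color"],cv2.COLOR_RGB2HSV)
m=((h[...,1]>120)&(h[...,2]>120)).astype(np.uint8);m[:,:280]=0;m[:,332:]=0;m[:55]=0;m[107:]=0
M=cv2.moments(m,True);pc=(M["m10"]/M["m00"],M["m01"]/M["m00"]);print("pad",pc,onz(w,*pc,.036),depth(w,*pc))
f=lambda x,y:(200+x/2.5-.3,y/2.5-.3)
thin=onz(w,*f(255,42),.048);thick=onz(w,*f(271,346),.048)
print("noses",thin,thick,np.linalg.norm(thin-thick),(thin+thick)/2,np.degrees(np.arctan2(*(thin-thick)[1::-1])))
print("face depth z",depth(w,*f(265,120))[2],depth(w,*f(265,300))[2])
c=P.mean(0);
y=o[5];ex=np.array([np.cos(y),np.sin(y)]);ey=np.array([np.sin(y),-np.cos(y)]);loc=lambda p:np.round([(p[:2]-o[:2])@ex,(p[:2]-o[:2])@ey],4)
zt=o[2]-.0055
for n,p in(("bore",(296.5,516)),("cornerL",(95,434)),("cornerR",(499,434)),("L2",(102,590)),("R2",(493,590))):
    print(n,loc(onz(w,*f(*p),zt)),depth(w,*f(*p))[2],zt)
print("lower centre in tool",loc(np.r_[c,0]),loc((thin+thick)/2))
m=((h[...,1]<60)&(h[...,2]>150)).astype(np.uint8);m[165:]=0;m[:,:245]=0;m[:,365:]=0
# top camera cross-check
for c_,s in cents(t,(170,240,228,305),75,6,60): print("top",c_,s[2:],onz(t,*c_,.03)[:2])
E
```

```text
vents [[337.5, 62.2], [271.4, 65.7], [338.6, 96.8], [273.9, 100.4]] [[0.498, 0.1722], [0.4791, 0.2165], [0.4759, 0.1629], [0.4569, 0.2071]] [0.47744865 0.18965139]
pad (304.9862005519779, 80.75712971481141) [0.47747738 0.18972768 0.036     ] [0.47748021 0.18973017 0.03595257]
noses [0.51418879 0.20488542 0.048     ] [0.44092783 0.1738417  0.048     ] 0.07956684065380532 [0.47755831 0.18936356 0.048     ] 22.96439738343758
face depth z 0.030478884558497066 0.028995741631654803
bore [0.0393 0.0005] -0.00044914794154227167 0.17919686542060526
cornerL [ 0.0537 -0.0341] 0.17954793865790397 0.17919686542060526
cornerR [0.0536 0.0353] 0.1789136060033191 0.17919686542060526
L2 [ 0.0259 -0.0342] 0.17867679845616824 0.17919686542060526
R2 [0.0258 0.0356] -0.00015118103010064443 0.17919686542060526
lower centre in tool [ 0.1017 -0.0089] [ 0.1017 -0.0086]
top [184.39130435 243.26086957] [20  9 46] [0.53601173 0.21363655]
top [202.5 262. ] [ 4  3 12] [0.4975993  0.17404375]
top [180.81818182 270.81818182] [ 4  4 11] [0.4787534  0.21819923]
top [206.5 272.5] [ 4  4 12] [0.47607534 0.16477889]
top [184.75       281.66666667] [ 4  4 12] [0.45659812 0.20892633]
```

```bash
python3 -m crank '[[1,[0.0257,-0.0024,0],[0,0,0]],[1,[0.0257,-0.0024,0],[0,0,0]],[1,[0.0257,-0.0024,0],[0,0,0]],[1,[0.0257,-0.0024,0],[0,0,-2.7]],[1,[0,0,0],[0,0,0]],[1,[0,0,0],[0,0,0]]]'; python3 -m crank '[[1,[0,0,0.02],[0,0,0]],[1,[0,0,0.03],[0,0,0]],[1,[0,0,0.03],[0,0,0]],[1,[0,0,0.02],[0,0,0]],[1,[0,0,0],[0,0,0]],[1,[0,0,0],[0,0,0]],[1,[0,0,0],[0,0,0]]]'; python3 - <<'E'
from h import *
L=[]
for i in range(6):
    vision.snapshot("top");o=robot.get_obs();L.append(np.r_[o["tool_pos"],o["ee_rot"][2],o["wrist_force"]])
print(np.mean(L,0).round(4))
d=save("wrist","w5");cv2.imwrite("pics/w5c.png",cv2.resize(d["color"][140:380,200:440,::-1],(600,600),interpolation=3))
E
```

```text
time: 9.6
tool_pos: [0.4782, 0.1906, 0.1848]
ee_rot: [-3.142, 0.002, 0.401]
wrist_force: [0.3, 0.4, -4.3]
width: 0.0218
finger_force: 30.0
time: 10.3
tool_pos: [0.4801, 0.1911, 0.0877]
ee_rot: [3.141, -0.004, 0.401]
wrist_force: [-0.5, 0.1, -4.1]
width: 0.0217
finger_force: 30.0
[ 0.4799  0.1912  0.0871  0.4011 -0.271   0.1978 -5.0212]
```

View pics/w5c.png

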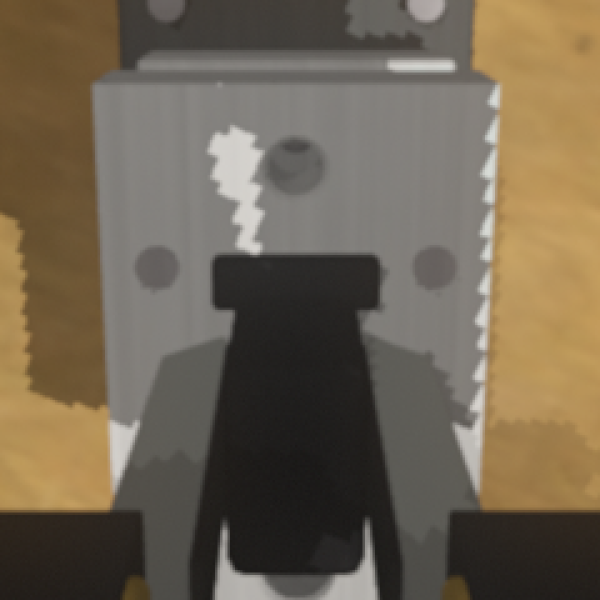

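The lower block's edge (crop 140–455) is centred under the plate (95–500). The averaged TCP is 1.8 mm too far along tool x, so I'll correct that and descend gently.

```bash
python3 -m crank '[[1,[-0.0018,0,0],[0,0,0]],[1,[0,0,0.004],[0,0,0]],[1,[0,0,0.004],[0,0,0]],[1,[0,0,0.003],[0,0,0]],[1,[0,0,0],[0,0,0]],[1,[0,0,0],[0,0,0]],[1,[0,0,0],[0,0,0]]]'; python3 - <<'E'
from h import *
L=[]
for i in range(5):
    vision.snapshot("top");o=robot.get_obs();L.append(np.r_[o["tool_pos"],o["ee_rot"],o["wrist_force"]])
print(np.mean(L,0).round(4),np.std(L,0).round(4))
E
```

```text
time: 11.35
tool_pos: [0.4775, 0.1903, 0.0745]
ee_rot: [3.141, -0.0, 0.401]
wrist_force: [-0.4, -0.2, -5.6]
width: 0.0217
finger_force: 30.0
[ 4.7760e-01  1.9030e-01  7.4700e-02  3.1414e+00 -4.0000e-04  4.0110e-01
 -9.3100e-02  3.0470e-01 -4.9189e+00] [0.000e+00 0.000e+00 0.000e+00 0.000e+00 1.000e-04 0.000e+00 2.175e-01
 3.869e-01 4.043e-01]
```

```bash
python3 -m crank '[[1,[0,0,0.002],[0,0,0]],[1,[0,0,0.002],[0,0,0]],[1,[0,0,0],[0,0,0]]]'; python3 -m crank '[[1,[0,0,0.002],[0,0,0]],[1,[0,0,0.001],[0,0,0]],[1,[0,0,0],[0,0,0]]]';
```

```text
time: 11.9
tool_pos: [0.477, 0.1901, 0.0699]
ee_rot: [-3.142, 0.001, 0.401]
wrist_force: [0.1, 0.5, -5.5]
width: 0.0219
finger_force: 30.0
time: 12.2
tool_pos: [0.4772, 0.1902, 0.0672]
ee_rot: [-3.142, 0.001, 0.401]
wrist_force: [-0.2, -0.8, -5.1]
width: 0.0217
finger_force: 30.0
```

```bash
python3 -m crank '[[1,[0,0,0.001],[0,0,0]],[1,[0,0,0.001],[0,0,0]],[1,[0,0,0],[0,0,0]]]'; python3 -m crank '[[1,[0,0,0.001],[0,0,0]],[1,[0,0,0.001],[0,0,0]],[1,[0,0,0],[0,0,0]]]'; python3 -m crank '[[1,[0,0,0.001],[0,0,0]],[1,[0,0,0],[0,0,0]]]'
```

```text
time: 12.5
tool_pos: [0.4775, 0.1902, 0.0653]
ee_rot: [3.141, -0.0, 0.401]
wrist_force: [0.3, -0.1, -4.8]
width: 0.0216
finger_force: 30.0
time: 12.8
tool_pos: [0.4775, 0.1903, 0.0634]
ee_rot: [3.141, -0.0, 0.401]
wrist_force: [1.5, -0.7, -5.4]
width: 0.0217
finger_force: 30.0
time: 13.0
tool_pos: [0.4775, 0.1903, 0.0624]
ee_rot: [3.141, -0.0, 0.401]
wrist_force: [0.6, -0.5, -4.5]
width: 0.0221
finger_force: 30.0
```

```bash
for i in 1 ; do python3 -m crank '[[1,[0,0,0.001],[0,0,0]],[1,[0,0,0],[0,0,0]]]'; done; python3 -m crank '[[1,[0,0,0.001],[0,0,0]],[1,[0,0,0],[0,0,0]]]'; python3 -m crank '[[1,[0,0,0.001],[0,0,0]],[1,[0,0,0],[0,0,0]]]'
```

```text
time: 13.2
tool_pos: [0.4775, 0.1903, 0.0615]
ee_rot: [3.141, -0.0, 0.401]
wrist_force: [1.7, -0.4, -4.0]
width: 0.0217
finger_force: 30.0
time: 13.4
tool_pos: [0.4776, 0.1903, 0.0614]
ee_rot: [3.141, -0.001, 0.401]
wrist_force: [-0.6, -0.1, 2.0]
width: 0.0216
finger_force: 30.0
time: 13.6
tool_pos: [0.4776, 0.1903, 0.0602]
ee_rot: [3.141, -0.001, 0.401]
wrist_force: [-2.4, -0.9, 2.1]
width: 0.0219
finger_force: 30.0
```

Pad contact is felt at TCP z = 0.0614, so the faces should meet near 0.0554.

```bash
python3 -m crank '[[1,[0,0,0.001],[0,0,0]],[1,[0,0,0.001],[0,0,0]],[1,[0,0,0],[0,0,0]]]'; python3 -m crank '[[1,[0,0,0.001],[0,0,0]],[1,[0,0,0],[0,0,0]]]'; python3 -m crank '[[1,[0,0,0.0005],[0,0,0]],[1,[0,0,0],[0,0,0]]]'
```

```text
time: 13.9
tool_pos: [0.4776, 0.1903, 0.0577]
ee_rot: [3.141, -0.001, 0.401]
wrist_force: [-1.8, -0.8, 3.0]
width: 0.0222
finger_force: 30.0
time: 14.1
tool_pos: [0.4776, 0.1903, 0.0566]
ee_rot: [3.141, -0.0, 0.401]
wrist_force: [-2.2, -0.3, 4.2]
width: 0.0221
finger_force: 30.0
time: 14.3
tool_pos: [0.4776, 0.1903, 0.0562]
ee_rot: [3.141, -0.001, 0.401]
wrist_force: [-3.0, 0.1, 4.7]
width: 0.022
finger_force: 30.0
```

```bash
python3 -m crank '[[1,[0,0,0.0005],[0,0,0]],[1,[0,0,0],[0,0,0]]]'; python3 -m crank '[[1,[0,0,0.0003],[0,0,0]],[1,[0,0,0],[0,0,0]]]'; python3 -m crank '[[1,[0,0,0.0003],[0,0,0]],[1,[0,0,0],[0,0,0]]]'
```

```text
time: 14.5
tool_pos: [0.4776, 0.1903, 0.0556]
ee_rot: [3.141, -0.0, 0.401]
wrist_force: [-2.2, -1.2, 5.3]
width: 0.022
finger_force: 30.0
time: 14.7
tool_pos: [0.4776, 0.1903, 0.0555]
ee_rot: [3.141, -0.001, 0.401]
wrist_force: [-2.0, -0.0, 4.9]
width: 0.0215
finger_force: 30.0
time: 14.9
tool_pos: [0.4776, 0.1903, 0.0555]
ee_rot: [3.141, -0.001, 0.401]
wrist_force: [-1.5, -1.0, 7.0]
width: 0.0221
finger_force: 30.0
```

```bash
python3 -m crank '[[1,[0,0,0.0003],[0,0,0]],[1,[0,0,0],[0,0,0]]]'; python3 -m crank '[[1,[0,0,0.0003],[0,0,0]],[1,[0,0,0],[0,0,0]]]'
```

```text
time: 15.1
tool_pos: [0.4777, 0.1903, 0.0554]
ee_rot: [3.141, -0.001, 0.401]
wrist_force: [-2.4, -0.2, 7.9]
width: 0.0215
finger_force: 30.0
time: 15.3
tool_pos: [0.4777, 0.1903, 0.0554]
ee_rot: [3.141, -0.001, 0.401]
wrist_force: [-2.0, -1.5, 9.8]
width: 0.0217
finger_force: 30.0
```

The faces have met: z is stationary at 0.0554 while the force rises about 5.5 N/mm. Another 1 mm should give about 15 N.

```bash
python3 -m crank '[[1,[0,0,0.0003],[0,0,0]],[1,[0,0,0.0003],[0,0,0]],[1,[0,0,0.0003],[0,0,0]],[1,[0,0,0],[0,0,0]],[1,[0,0,0],[0,0,0]],[1,[0,0,0],[0,0,0]]]'; python3 - <<'E'
from h import *
L=[]
for i in range(12):
    vision.snapshot("top");o=robot.get_obs();L.append(np.r_[o["tool_pos"],o["wrist_force"]])
print(np.mean(L,0).round(4),np.array(L)[:,5].round(1))
d=save("scene","s9");t=save("top","t9")
a=load("t0");df=cv2.absdiff(a["color"],t["color"])
im=cv2.resize(t["color"][100:340,120:440,::-1],(800,600),interpolation=3);cv2.imwrite("pics/t9c.png",im)
E
```

```text
time: 15.9
tool_pos: [0.4777, 0.1903, 0.0554]
ee_rot: [3.141, -0.001, 0.401]
wrist_force: [-5.3, -0.5, 11.9]
width: 0.0216
finger_force: 30.0
[ 0.4777  0.1903  0.0554 -4.4519 -1.3276 12.6675] [12.6 12.4 12.9 12.9 12.6 11.6 12.9 12.8 13.2 11.5 13.3 13.4]
```

View pics/t9c.png

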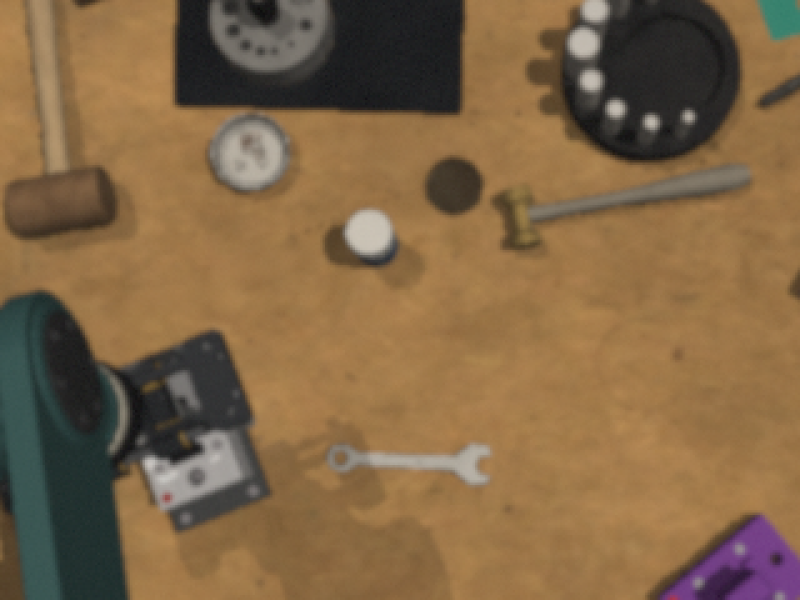

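The mould is shut, with the red dots in the same corner and the dowel in the big bore at crop (197,475). The jar, dish, spanner and hammer haven't moved. The push is 12.7 N, so I'll add a little.

```bash
python3 -m crank '[[1,[0.0003,0,0.0003],[0,0,0]],[1,[0,0,0.0003],[0,0,0]],[1,[0,0,0],[0,0,0]],[1,[0,0,0],[0,0,0]],[1,[0,0,0],[0,0,0]]]'; python3 - <<'E'
from h import *
L=[]
for i in range(10):
    vision.snapshot("top");o=robot.get_obs();L.append(np.r_[o["tool_pos"],o["wrist_force"]])
m=np.mean(L,0);print(m.round(4),o["finger_force"])
if 13.5<m[5]<17: print(robot.close_job())
E
```

```text
time: 17.1
tool_pos: [0.4777, 0.1903, 0.0554]
ee_rot: [3.141, -0.001, 0.401]
wrist_force: [-6.9, -2.4, 15.7]
width: 0.0217
finger_force: 30.0
[ 0.4777  0.1903  0.0554 -6.7105 -2.2206 15.8994] 30.003293752670288
the job is handed in; nothing more can be done
None
```

The upper half is seated on both dowels and the mould is held shut with about 16 N, still gripping the rib; the jar, dish, spanner and hammer did not move, and the job is handed in.

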